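# Transfer a hanging dish carrier over the rail end stops

### The job

Two steel dish carriers hang on the two rails of the stand, one on each. Take the deep one (its dish hangs lower), lift it over the upturned end stops in the middle and hang it on the other rail, between that rail's end stop and the shallow carrier, hanging straight and at rest. Leave the shallow carrier hanging where it is.

Things in the scene. Friction and masses are not known exactly. Their poses are not given: they have to be found in the camera images.
- rail_stand: Fixed metal stand. Origin: centre of its base's underside (90 x 450 mm); z up, y along the rails. Two round 10 mm rails end to end, axis 140 mm above the origin at x = 0: from y = 30 to 210 mm and from -30 to -210. Outer ends on posts, at most 9 mm above the rail axis. Inner ends (y = +-30) turn up as end stops, 10 mm thick, tops 23 mm above the rail axis, with an open gap between.
- deep_carrier: Loose steel stirrup, about 0.14 kg: a closed frame with the rail through it, so it leaves its rail only past the inner end. Origin: on the rail axis when it hangs, 150 to 170 mm from the stand's middle; z up, y along the rail. Window 46 mm wide (x), down to a dish (58 x 46 mm) with its floor 95 mm below the origin, underside 98. Inverted V roof centres it on the rail; 24 mm along the rail.
- deep_grip (a point): Point in the deep carrier's grip tab, 55 mm straight above its origin. The upright tab is 12 mm thick across the rail (x), 24 mm wide along it (y), from 10 to 72 mm above the origin. Pinch it across the rail from above. Lifted level by 25 to 60 mm, the carrier passes over both stops with the rail inside its window.
- shallow_carrier: Same kind of carrier, with the same tab, roof, axes and origin, but its dish's underside is only 53 mm below the origin. It hangs on the other rail near the post, 150 to 170 mm from the stand's middle, and stays there. Room for the deep carrier on that rail: 50 to 95 mm from the stand's middle; 75 mm is good.
Mind the look-alikes: they are no part of the job. What is shaped like the deep_carrier but green or yellow is not meant.

How it is judged:
On the way:
1. the deep carrier is lifted across the gap between the end stops (y of deep_carrier in the frame of rail_stand between -0.035 and 0.035 m and z of deep_carrier in the frame of rail_stand above 0.152 m), for 0.05 s.
At the end, for the whole second after the job is handed in: The deep carrier hangs at rest on the shallow carrier's rail, 40 to 140 mm from the stand's middle, within 10 mm of its hanging height and of the rail line, upright within 0.2 rad, turned under 0.25 rad from the rail; the shallow one still hangs within 25 mm of its place (((y of shallow_carrier in the frame of rail_stand above 0.1 m and y of deep_carrier in the frame of rail_stand between 0.04 and 0.14 m) or (y of shallow_carrier in the frame of rail_stand below -0.1 m and y of deep_carrier in the frame of rail_stand between -0.14 and -0.04 m)) and x of deep_carrier in the frame of rail_stand between -0.01 and 0.01 m and z of deep_carrier in the frame of rail_stand between 0.13 and 0.15 m and angle between deep_carrier's own z axis and vertical below 0.2 rad and angle between the y axis of deep_carrier and the y axis of rail_stand, either way round below 0.25 rad and linear speed of deep_carrier below 0.03 m/s and z of shallow_carrier in the frame of rail_stand between 0.13 and 0.15 m and distance of shallow_carrier from where it was at the start of the episode below 0.025 m); the robot touches nothing.
It fails at once if the shallow carrier is pushed more than 40 mm from its place (distance of shallow_carrier from where it was at the start of the episode above 0.04 m).
It also fails if it takes over 35 s, if anything falls off the work surface, if the arm or the gripper's body presses on something with over 40 N, if the wrist force passes 120 N, or if a joint passes its speed limit or range.

### The arm

A 6-joint arm with a two-finger parallel gripper is mounted at the origin on a cart in front of the work surface, level with it; the furniture and walls round the work are solid. World frame = base frame: x ahead of the robot, y to its left, z up, the work surface at z = 0. Lengths are in m, angles in rad, forces in N, time in s.
With the tool pointing down it reaches from about 0.25 to 0.725 m from the base axis. Payload 4 kg.
Tool frame: the origin (TCP) lies on the front face of the gripper's body, between the roots of the fingers; the fingertips stand 73 mm ahead of it and the grasp point (between the pads) lies 54 mm ahead of it; z points along the fingers, y is the line along which they close (so a half turn about z gives the same grasp; the last joint's range is limited). The gripper opens to 85 mm and grips with 20 to 120 N. Pads are 22 mm wide; open, the fingers measure 114 mm over their backs; the gripper's body (76 mm by 85 mm) begins 54 mm behind the grasp point. The pads swing forward as they close: fully open they stand 13 mm farther back than shut.
Start: joints at [-1.164, 0.241, 0.005, 1.335, 0, 1.571], TCP at [0.198, -0.459, 0.304] pointing down, gripper open.
Joint ranges: [-2.72, 2.72], [-1.05, 1.87], [-1.09, 1.28], [-1.99, 2.15], [-1.42, 1.44], [-3.14, 3.14]. Speed limits (rad/s): [2.79, 2.79, 3.14, 3.14, 3.14, 3.14].

### API

Orientations are given as a unit quaternion [x, y, z, w].
In Python, from workcell import bot gives the robot as it stands. The module is installed in compiled form; this text tells all that it offers.
- The arm moves only by the tool step_arm, never from a script. Its argument "rows" is a list of rows, each a list of 2 entries, a list of its own where there are three numbers: the shift along the tool's x, y, z in mm, then the turn about the tool's z in degrees. A call has 1 to 12 rows; each row is the pose to reach, as a shift and turn from the pose commanded when the call began, along the tool's axes at that moment; what a row does not reach only later rows make up. A row lasts 1/8 s, in which the tool goes at most 62.5 mm and 10.7 degrees, less where a joint would pass 70% of its speed; a pose out of reach is approached as far as the arm can. A call with a gripper value outside its range is refused whole. "claw" is the gripper's target within -1 to 1 (shut at 1, half-way at 0, fully open at -1), set as the call begins (left out, the last holds). The fingers move at their own pace and stop on an object; the grip force is fixed at half the most. Time passes only in rows, so rows that repeat a pose let the fingers close. It gives the time, the measured TCP pose, the force, the opening and the grip force at its end, in the units of the state.
- bot.get_obs(): the state, without advancing time (a new reading comes with each control period).
- bot.camera(name): name is "side" or "top" or "wrist"; returns (picture, depth): 420x560x3 uint8, red, green, blue; 420x560 float32, m along the optical axis (not along the pixel's ray), 0 where there is no reading.
- bot.camera_params(name): a dict with "fx", "fy", "cx", "cy" (pixels), "pose" (4x4, takes a point from camera to world coordinates). Camera axes: x right, y up, looking along -z (the intrinsics and any distortion apply to the point x, -y, -z); pixel columns grow to the right and rows downward; lengths in m; the calibration is good to about 2 mm. A picture is of the moment at which its call begins: read the wrist's pose just before it. camera_params takes no time and is no camera call; for the wrist camera it gives the pose at the moment of the call.
- bot.job_done(): hands the job in; it is judged then, once.
Trained networks look in the newest picture that a camera, given by its name, has taken for a name from the list of things; names that differ only in an ending like _2 or _b are one class to them, and where a whole thing is asked for, a point or a joint stands for the part that bears it (a point fixed in the world has none). Each returns a list of dicts, best first, with "score" (0 to 1); they miss things now and then, are a little off and sometimes report something else, mostly with a low value. They report only what shows in the picture. A call takes as long as a camera call. They do not tell look-alikes from the thing itself.
- bot.trace(target, camera): "pixels" (420x560 bool, what is visible of it) and "uv" ([column, row] in pixels, amid what is visible of it).
The state is a dict: "clock": time; "joint_pos": joint angles; "joint_vel": joint speeds; "tau": joint torques, N m; "eef_pos": TCP position; "tool_rot": TCP orientation; "ft_force": force on the tool from outside, world axes, zero at the start; "ft_torque": the same for the moment, N m; "grip_width": finger opening in m; "grasp_force": force on a finger pad.
Only numpy, scipy, OpenCV 4.12 (cv2) and the standard library are available. Lean on these libraries where they do the work, as an engineer would, in place of code of your own. Each camera call takes 0.05 s, during which the arm holds its last target. There are 200 camera calls.

## Working session

There is one attempt and no reset: what is moved stays moved. The work goes in short steps, Python scripts to look and compute and a tool call to move; the robot and the scene stay as the last step left them, time stands still between calls to the robot, and variables do not carry over. Pictures are saved under pics/ and viewed, at most 10 in all, crops included, and the job is handed in when it is done.

Besides the shell and the picture viewer there is one more tool, called as name([rows], argument=value, ...), one row to a line, values as JSON. step_arm: Moves the arm, as the interface text tells. Its arguments: {"type":"object","properties":{"rows":{"type":"array"},"claw":{"type":"number"}},"required":["rows"]}

```bash
mkdir -p pics; cat > h.py <<'E'
import numpy as np, cv2
from workcell import bot
from scipy.spatial.transform import Rotation as R
def cloud(cam,depth):
    p=bot.camera_params(cam); h,w=depth.shape
    u,v=np.meshgrid(np.arange(w),np.arange(h))
    P=np.stack([(u-p["cx"])/p["fx"]*depth,-(v-p["cy"])/p["fy"]*depth,-depth],-1)
    T=np.array(p["pose"]); return P@T[:3,:3].T+T[:3,3]
def save(n,im): cv2.imwrite(f"pics/{n}.png",im[...,::-1])
E
python3 - <<'E'
from h import *
ims=[]
for c in ("top","side"):
    im,d=bot.camera(c); P=cloud(c,d); np.savez(f"/tmp/{c}",im=im,d=d,P=P); ims.append(im)
    for t in ("deep_carrier","shallow_carrier","rail_stand"):
        for r in bot.trace(t,c)[:4]:
            m=r["pixels"]&(d>0); print(c,t,round(r["score"],2),np.round(r["uv"]),m.sum(),np.round(np.percentile(P[m],[2,50,98],axis=0),3).tolist())
save("a",cv2.resize(np.vstack(ims),None,fx=.71,fy=.71))
o=bot.get_obs();print(o["clock"],o["eef_pos"],o["tool_rot"])
for i,c in enumerate(("top","side")): save(c,ims[i])
E
```

```text
top deep_carrier 0.94 [193. 136.] 932 [[0.652, 0.169, -0.001], [0.671, 0.195, 0.031], [0.723, 0.223, 0.17]]
top deep_carrier 0.86 [392. 232.] 928 [[0.444, -0.258, 0.005], [0.469, -0.211, 0.131], [0.508, -0.189, 0.212]]
top deep_carrier 0.86 [244. 123.] 696 [[0.684, 0.062, -0.0], [0.705, 0.085, 0.087], [0.731, 0.113, 0.17]]
top shallow_carrier 0.74 [240. 196.] 667 [[0.512, 0.064, 0.006], [0.534, 0.084, 0.135], [0.569, 0.109, 0.213]]
top rail_stand 0.68 [317. 218.] 6856 [[0.43, -0.273, 0.004], [0.502, -0.067, 0.008], [0.57, 0.142, 0.146]]
side deep_carrier 0.97 [334. 342.] 2084 [[0.343, 0.186, 0.0], [0.371, 0.223, 0.041], [0.4, 0.247, 0.17]]
side deep_carrier 0.8 [180. 238.] 803 [[0.682, -0.038, 0.001], [0.708, 0.087, 0.084], [0.817, 0.106, 0.17]]
side deep_carrier 0.77 [332. 186.] 950 [[0.447, -0.699, -0.076], [0.474, -0.21, 0.087], [0.576, -0.189, 0.211]]
side deep_carrier 0.7 [172. 289.] 2008 [[0.654, 0.161, 0.001], [0.675, 0.203, 0.058], [0.71, 0.227, 0.17]]
side shallow_carrier 0.7 [258. 237.] 1249 [[0.514, -0.109, 0.002], [0.539, 0.091, 0.128], [0.604, 0.113, 0.212]]
side rail_stand 0.84 [285. 257.] 5260 [[0.439, -0.252, 0.005], [0.519, 0.009, 0.009], [0.584, 0.15, 0.146]]
0.4 [ 0.197794   -0.45914121  0.30373744] [ 9.79386916e-01  2.01993156e-01 -4.71488707e-05 -1.79551706e-04]
```

View pics/top.png

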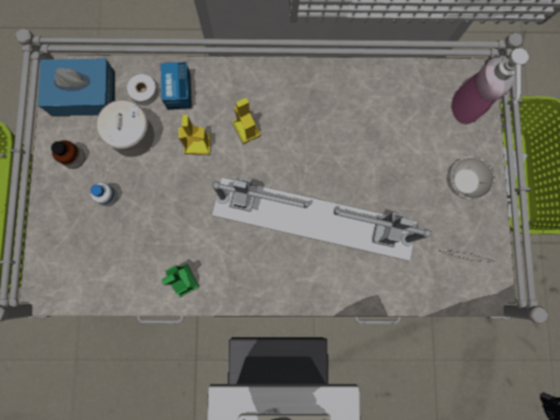

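View pics/side.png

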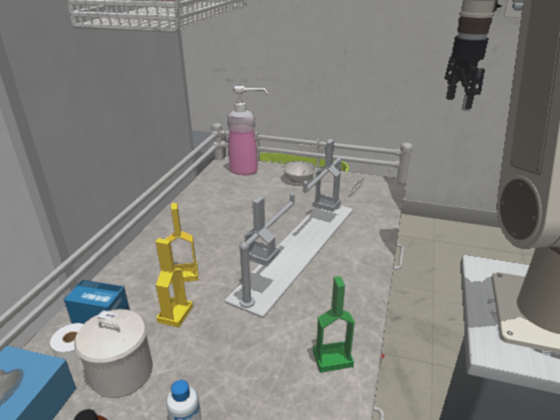

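```bash
python3 - <<'E'
from h import *
for c in ("top","side"):
    z=np.load(f"/tmp/{c}.npz");P=z["P"];d=z["d"]>0
    for n,(x,y) in dict(deep=(.47,-.21),shal=(.535,.087)).items():
        # tab top
        near=d&(np.hypot(P[...,0]-x,P[...,1]-y)<.045)
        m=near&(P[...,2]>.2)&(P[...,2]<.225)
        q=P[m]; lo,hi=q.min(0),q.max(0); print(c,n,"tab",m.sum(),q.mean(0).round(4),lo.round(3),hi.round(3))
        m=near&(P[...,2]>.165)&(P[...,2]<.225);q=P[m];print("   upper",m.sum(),q.mean(0).round(4))
    # rail: near axis height
    m=d&(P[...,2]>.14)&(P[...,2]<.15)&(P[...,0]>.43)&(P[...,0]<.6)&(abs(P[...,1]+.06)<.2)
    q=P[m][:,:2].astype(np.float32); l=cv2.fitLine(q,cv2.DIST_HUBER,0,.001,.001).ravel();print(c,"rail",len(q),l,"x@-.21,.087",[l[2]+l[0]/l[1]*(y-l[3]) for y in(-.21,.087)])
    m=d&(P[...,2]>.154)&(P[...,2]<.17)&(P[...,0]>.43)&(P[...,0]<.6)&(abs(P[...,1]+.065)<.06);q=P[m];print("stops",len(q),q.mean(0) if len(q) else 0, q.min(0),q.max(0))
    # base plate
    m=d&(P[...,2]>.004)&(P[...,2]<.02)&(P[...,0]>.4)&(P[...,0]<.63)&(abs(P[...,1]+.06)<.26)
    r=cv2.minAreaRect((P[m][:,:2]*1000).astype(np.float32));print("base",r)
E
```

```text
top deep tab 106 [ 0.4723 -0.2146  0.2099] [ 0.465 -0.228  0.2  ] [ 0.48  -0.203  0.215]
   upper 169 [ 0.4716 -0.2131  0.1997]
top shal tab 96 [0.5403 0.0857 0.2105] [0.534 0.074 0.2  ] [0.548 0.098 0.216]
   upper 147 [0.5389 0.0852 0.201 ]
top rail 899 [0.22093219 0.97528917 0.52457947 0.01863571] x@-.21,.087 [np.float32(0.47278664), np.float32(0.540066)]
stops 43 [ 0.50592948 -0.06703328  0.16072479] [ 0.49535763 -0.10108276  0.15542782] [ 0.51655324 -0.0341369   0.16459844]
base ((514.5806274414062, -58.355133056640625), (514.3656005859375, 229.27395629882812), 89.82146453857422)
side deep tab 58 [ 0.4738 -0.2104  0.2079] [ 0.467 -0.225  0.2  ] [ 0.482 -0.2    0.214]
   upper 176 [ 0.4738 -0.209   0.1911]
side shal tab 107 [0.5418 0.0907 0.2085] [0.535 0.075 0.2  ] [0.551 0.101 0.214]
   upper 309 [0.5412 0.0915 0.1915]
side rail 587 [ 0.22041874  0.97540534  0.51571995 -0.02129625] x@-.21,.087 [np.float32(0.47307733), np.float32(0.54019237)]
stops 45 [ 0.50756099 -0.06446287  0.15906551] [ 0.49678393 -0.09820679  0.15426777] [ 0.51817053 -0.03099482  0.16421022]
base ((506.5712890625, -65.03215026855469), (191.98687744140625, 493.731689453125), 0.640917956829071)
```

The stand runs diagonally in both pictures. In the top view it goes from (215,195) to (425,235), with carriers at about (240,196) and (392,232); the yellow and green look-alikes stand off the rails. I'll check the dish heights to confirm which carrier is deep, and move to a point above it.

```bash
python3 - <<'E'
from h import *
u=np.array([.2207,.9753]);n=np.array([.9753,-.2207]);c0=np.array([.507,-.0657])
for c in ("top","side"):
    z=np.load(f"/tmp/{c}.npz");P=z["P"];d=z["d"]>0
    s=(P[...,:2]-c0)@u; t=(P[...,:2]-c0)@n
    for nm,sg in(("right",-1),("left",1)):
        m=d&(abs(t)<.022)&(abs(sg*s-.155)<.022)&(P[...,2]<.13)
        print(c,nm,np.histogram(P[m][:,2],bins=np.arange(0,.131,.01))[0])
        m=d&(abs(t)<.012)&(abs(sg*s-.155)<.022)&(P[...,2]>.2)
        print("  s",s[m].min(),s[m].max(),"t",t[m].min(),t[m].max())
E
```

```text
top right [ 37   2   0   1 164  12   0   0   0   0   0   0   0]
  s -0.1658061499968677 -0.14172202825604638 t -0.006135328769940603 0.006090649291765565
top left [57 11  0  0  0  0  0  0 48 73 15  0  0]
  s 0.14333998393912378 0.16676719263866532 t -0.006335869859936914 0.006432406309437899
side right [150   9   0   0  89  36   1   0   1   4   0   0   2]
  s -0.16424286143498312 -0.1377204198866389 t -0.005297459240874177 0.007213409116921494
side left [292  14   0   0   0   0   0   0  51 137  19   3   3]
  s 0.14516959453265607 0.17004775818833912 t -0.005626738709501139 0.007963105967859584
```

step_arm([
  [[44,-15,0],-7],
  [[88,-30,0],-14],
  [[132,-45,0],-21],
  [[176,-59,0],-28],
  [[220,-74,0],-35],
  [[264,-88,0],-42],
  [[308,-103,0],-49],
  [[350,-117,0],-54],
  [[350,-117,0],-54],
  [[350,-117,0],-54],
], claw=-1)

```text
clock: 1.65
eef_pos: [0.4727, -0.2133, 0.3037]
tool_rot: [0.781, 0.625, -0.0, -0.0]
ft_force: [-0.3, -0.0, 0.1]
grip_width: 0.0854
grasp_force: 0.0
```

The right carrier is the deep one: its dish is at z ≈ 0.045, against ≈ 0.09 on the left. The tool is above its tab, so I'll descend and pinch.

step_arm([
  [[-1,0,15],0],
  [[-1,0,30],0],
  [[-1,0,45],0],
  [[-1,0,55],0],
  [[-1,0,55],0],
  [[-1,0,55],0],
])

```text
clock: 2.4
eef_pos: [0.473, -0.2143, 0.2492]
tool_rot: [0.781, 0.625, 0.0, 0.0]
ft_force: [0.3, 0.3, 0.3]
grip_width: 0.0855
grasp_force: 0.0
```

step_arm([
  [[0,0,0],0],
  [[0,0,0],0],
  [[0,0,0],0],
  [[0,0,0],0],
  [[0,0,0],0],
  [[0,0,0],0],
  [[0,0,0],0],
  [[0,0,0],0],
], claw=1)

```text
clock: 3.4
eef_pos: [0.4733, -0.2144, 0.2493]
tool_rot: [0.781, 0.625, 0.0, 0.001]
ft_force: [3.1, -0.5, 1.9]
grip_width: 0.0112
grasp_force: 59.1
```

step_arm([
  [[0,0,-5],0],
  [[0,0,-12],0],
  [[0,0,-20],0],
  [[0,0,-28],0],
  [[0,0,-36],0],
  [[0,0,-42],0],
  [[0,0,-42],0],
  [[0,0,-42],0],
])

```text
clock: 4.4
eef_pos: [0.4726, -0.2142, 0.2907]
tool_rot: [0.781, 0.625, -0.0, -0.0]
ft_force: [-0.6, -0.3, -1.0]
grip_width: 0.0112
grasp_force: 58.8
```

```bash
python3 - <<'E'
from h import *
im,d=bot.camera("side"); save("s2",cv2.resize(im[90:330,150:500],None,fx=2,fy=2))
o=bot.get_obs();print(o["eef_pos"],o["ft_force"],o["grip_width"],o["grasp_force"])
E
```

```text
[ 0.47256643 -0.21414686  0.29055175] [ 0.0556734   1.03015114 -1.5566529 ] 0.011280350116212281 58.83937060832977
```

View pics/s2.png

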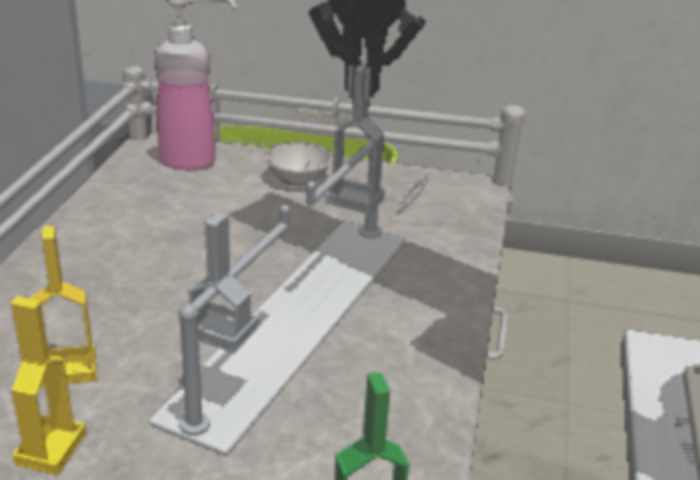

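The side crop shows the deep carrier gripped and hanging upright, its tab at about (360,90). Its window surrounds the rail, and the shallow carrier at (220,280) has not moved. Next I'll carry it along the rail across the gap.

step_arm([
  [[8,0,0],0],
  [[24,0,0],0],
  [[44,0,0],0],
  [[64,0,0],0],
  [[84,0,0],0],
  [[106,0,0],0],
  [[128,0,0],0],
  [[150,0,0],0],
  [[172,0,0],0],
  [[194,0,0],0],
  [[214,0,0],0],
  [[226,0,0],0],
])

```text
clock: 5.95
eef_pos: [0.5223, 0.0081, 0.2908]
tool_rot: [0.78, 0.625, -0.0, -0.0]
ft_force: [-0.3, 0.3, -1.3]
grip_width: 0.0113
grasp_force: 58.9
```

step_arm([
  [[0,0,0],0],
  [[0,0,0],0],
  [[0,0,0],0],
])

```text
clock: 6.32
eef_pos: [0.5223, 0.0056, 0.2909]
tool_rot: [0.781, 0.624, -0.0, 0.0]
ft_force: [0.1, 0.7, -1.9]
grip_width: 0.0111
grasp_force: 58.9
```

```bash
python3 - <<'E'
from h import *
u=np.array([.2207,.9753]);n=np.array([.9753,-.2207]);c0=np.array([.507,-.0657])
o=bot.get_obs();q=o["eef_pos"][:2]-c0;print(o["eef_pos"],"s,t",q@u,q@n,o["ft_force"],o["ft_torque"],o["grip_width"],o["grasp_force"])
im,d=bot.camera("side"); P=cloud("side",d)
s=(P[...,:2]-c0)@u; t=(P[...,:2]-c0)@n
m=(d>0)&(abs(t)<.03)&(abs(s-.155)<.02)&(P[...,2]>.2)&(P[...,2]<.22);print("shallow s",s[m].min(),s[m].max(),t[m].mean())
save("s3",cv2.resize(im[90:330,150:500],None,fx=2,fy=2))
E
```

```text
[0.52228974 0.00564107 0.29091758] s,t 0.07295339056322095 -0.000832888385738256 [ 0.05090993  0.66877593 -1.88688994] [ 0.0085033   0.03467393 -0.00167468] 0.011116661280716977 58.896660804748535
shallow s 0.14625779475488035 0.16932693579054836 -0.000554401317404505
```

View pics/s3.png

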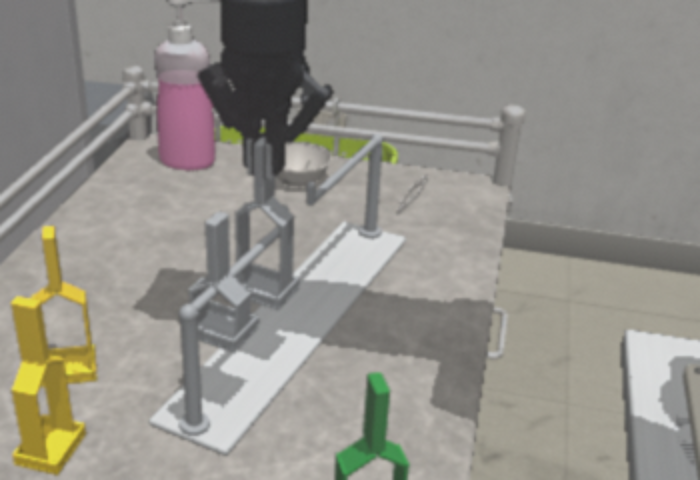

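The carrier is across at s = 0.073 m. Its tab is at about (262,175), upright with the rail in its window, and the shallow carrier hasn't moved. I'll lower it by about the height I lifted it.

step_arm([
  [[0,0,8],0],
  [[0,0,16],0],
  [[0,0,24],0],
  [[0,0,31],0],
  [[0,0,36],0],
  [[0,0,39],0],
  [[0,0,41],0],
  [[0,0,41],0],
  [[0,0,41],0],
])

```text
clock: 7.5
eef_pos: [0.5225, 0.0063, 0.2501]
tool_rot: [0.781, 0.625, 0.0, 0.0]
ft_force: [-0.1, -0.1, -2.4]
grip_width: 0.0111
grasp_force: 59.1
```

step_arm([
  [[0,0,1],0],
  [[0,0,1.5],0],
  [[0,0,1.5],0],
  [[0,0,1.5],0],
])

```text
clock: 8.0
eef_pos: [0.5231, 0.0062, 0.2494]
tool_rot: [0.781, 0.625, 0.001, 0.001]
ft_force: [0.4, -0.5, 5.7]
grip_width: 0.0111
grasp_force: 59.8
```

The roof now rests on the rail (+5.7 N), so I'll release and rise.

step_arm([
  [[0,0,0],0],
  [[0,0,0],0],
  [[0,0,0],0],
  [[0,0,0],0],
  [[0,0,0],0],
  [[0,0,0],0],
  [[0,0,0],0],
], claw=-1)

```text
clock: 8.88
eef_pos: [0.5224, 0.0062, 0.2484]
tool_rot: [0.781, 0.625, 0.0, -0.0]
ft_force: [0.0, -0.8, 0.7]
grip_width: 0.0854
grasp_force: 0.0
```

step_arm([
  [[0,0,-10],0],
  [[0,0,-25],0],
  [[0,0,-45],0],
  [[0,0,-65],0],
  [[0,0,-85],0],
  [[0,0,-95],0],
  [[0,0,-95],0],
  [[0,0,-95],0],
  [[0,0,-95],0],
  [[0,0,-95],0],
  [[0,0,-95],0],
  [[0,0,-95],0],
])

```text
clock: 10.38
eef_pos: [0.5224, 0.0062, 0.3433]
tool_rot: [0.781, 0.625, -0.0, -0.0]
ft_force: [-0.1, 0.4, 0.4]
grip_width: 0.0855
grasp_force: 0.0
```

```bash
python3 - <<'E'
from h import *
u=np.array([.2207,.9753]);n=np.array([.9753,-.2207]);c0=np.array([.507,-.0657])
for k in range(2):
    im,d=bot.camera("side"); P=cloud("side",d)
    s=(P[...,:2]-c0)@u; t=(P[...,:2]-c0)@n
    for a in (.073,.156):
        m=(d>0)&(abs(t)<.03)&(abs(s-a)<.025)&(P[...,2]>.18)&(P[...,2]<.23);print(a,"s",s[m].min(),s[m].max(),"t",t[m].mean(),"top",P[m][:,2].max())
print(bot.get_obs()["clock"],bot.get_obs()["ft_force"])
save("s4",cv2.resize(im[90:330,150:500],None,fx=2,fy=2))
E
```

```text
0.073 s 0.06112180256144562 0.08783060094219265 t -0.0052172867455629315 top 0.21398539351923074
0.156 s 0.14380795356734033 0.17048088267944178 t -0.0012476235385286926 top 0.21351360322788948
0.073 s 0.06255855130737799 0.08762930706295069 t -0.005300127397277962 top 0.21365744418551624
0.156 s 0.144137989553859 0.1698545723940695 t -0.0011699518165348992 top 0.2132470079331057
10.475 [-0.13597132 -0.66740325 -0.30416287]
```

View pics/s4.png

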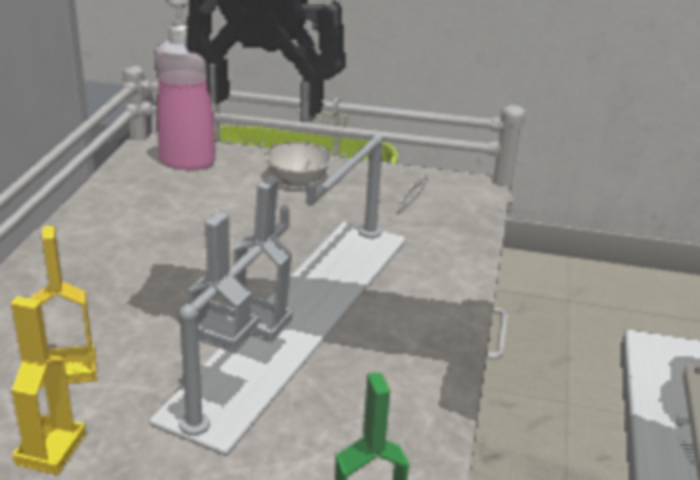

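The deep carrier hangs on the rail at s ≈ 0.075 m, with its tab at (266,210) leaning about 5 mm. The shallow one is unchanged. I'll let any swing die out and check once more.

step_arm([
  [[0,0,0],0],
  [[0,0,0],0],
  [[0,0,0],0],
  [[0,0,0],0],
  [[0,0,0],0],
  [[0,0,0],0],
  [[0,0,0],0],
  [[0,0,0],0],
  [[0,0,0],0],
  [[0,0,0],0],
  [[0,0,0],0],
  [[0,0,0],0],
])

```text
clock: 11.98
eef_pos: [0.5224, 0.0063, 0.3434]
tool_rot: [0.781, 0.625, -0.0, -0.0]
ft_force: [-0.1, 0.0, 0.3]
grip_width: 0.0856
grasp_force: 0.0
```

```bash
python3 - <<'E'
from h import *
u=np.array([.2207,.9753]);n=np.array([.9753,-.2207]);c0=np.array([.507,-.0657])
for k in range(6):
    c="side" if k<5 else "top"
    im,d=bot.camera(c); P=cloud(c,d)
    s=(P[...,:2]-c0)@u; t=(P[...,:2]-c0)@n
    r=[]
    for a in (.073,.156):
      for lo,hi in((.18,.23),(.16,.18)):
        m=(d>0)&(abs(t)<.03)&(abs(s-a)<.025)&(P[...,2]>lo)&(P[...,2]<hi)
        r+=[m.sum(),s[m].mean().round(4),t[m].mean().round(4)] if m.any() else [0]
    print(c,*r)
E
```

```text
side 182 0.0778 -0.0052 92 0.0786 -0.0035 224 0.1606 -0.0012 112 0.1616 -0.0016
side 182 0.0777 -0.0053 93 0.0788 -0.0034 220 0.1607 -0.0012 114 0.1616 -0.0016
side 184 0.0778 -0.0054 88 0.0788 -0.0033 223 0.1607 -0.0012 113 0.1614 -0.0015
side 184 0.0779 -0.0053 91 0.0789 -0.0037 225 0.1609 -0.0013 111 0.1617 -0.0017
side 185 0.0779 -0.0053 89 0.0785 -0.0035 221 0.1607 -0.0012 116 0.1616 -0.0016
top 0 0 119 0.1553 -0.0018 20 0.1568 -0.0058
```

It is at rest: five readings agree. The lean is about 0.07 rad, well under the 0.2 limit, so I'll hand in.

```bash
python3 -c "
from workcell import bot
print(bot.job_done())"
```

```text
the job is handed in; nothing more can be done
None
```

I moved the deep carrier over the end stops and hung it at rest on the shallow carrier's rail, about 75 mm from the stand's middle and leaning about 0.07 rad. The shallow carrier stayed in place, and I handed the job in at about 12 s; no verdict came back.

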